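# Seat four lab containers in their matching bases

## Task

Tidy the bench: carry each of the four closed containers (slim vial, squat black jar, square bottle, flat flask) to the white base whose recess has its shape and size, and set it down gently, upright and fully home on the recess floor. Do not tip any container over or drop it in, and leave the glass beaker and the white mortar standing where they are.

Things in the scene. Friction and masses are not known exactly. Their poses are not given: they have to be found in the camera images.
- vial: Slim round sample vial: amber glass cylinder, 30 mm diameter and 80 mm high, with a blue screw cap 33 mm wide on top; 95 mm high in all. The only slim tall container. Grip the glass below the cap. Stands upright on the bench at the start, z up, origin at the centre of its underside. Loose, about 70 g.
- jar: Squat round black plastic jar, 56 mm diameter, straight sides up to 50 mm with a paper band round them, then a 50 mm wide lid; 62 mm high in all. Stands upright on the bench at the start, z up, origin at the centre of its underside. Loose, about 150 g.
- square_bottle: White plastic bottle with a square body 46 x 46 mm (sides along its x and y), 62 mm high, with a round white 30 mm cap above; 84 mm high in all. Grip the body across two flat sides. Stands upright on the bench at the start, z up, origin at the centre of its underside. Loose, about 130 g.
- flat_flask: Flat grey plastic flask: oblong body 66 mm long (its x) by 30 mm thick (its y), 58 mm high, with a round white 24 mm cap above; 78 mm high in all. Grip the body across its thickness. Stands upright on the bench at the start, z up, origin at the centre of its underside. Loose, about 100 g.
- vial_base: Base for the vial: the small round one, 66 mm outer diameter, with a round recess 46 mm in diameter. Fixed to the bench, lying level at any yaw. White plastic, 14 mm high; the open recess is 9 mm deep and its dark rubber floor lies 5 mm above the origin, which is at the centre of the base's underside, z up; the rim around the recess is 10 mm wide. 
- jar_base: Base for the jar: the large round one, 92 mm outer diameter, with a round recess 72 mm in diameter. Fixed to the bench, lying level at any yaw. White plastic, 14 mm high; the open recess is 9 mm deep and its dark rubber floor lies 5 mm above the origin, which is at the centre of the base's underside, z up; the rim around the recess is 10 mm wide. 
- square_base: Base for the square bottle: 82 x 82 mm outside with a square recess 62 x 62 mm (sides along its x and y). Fixed to the bench, lying level at any yaw. White plastic, 14 mm high; the open recess is 9 mm deep and its dark rubber floor lies 5 mm above the origin, which is at the centre of the base's underside, z up; the rim around the recess is 10 mm wide. 
- flask_base: Base for the flat flask: oblong, 102 x 66 mm outside with a recess 82 mm long (its x) by 46 mm wide (its y). Fixed to the bench, lying level at any yaw. White plastic, 14 mm high; the open recess is 9 mm deep and its dark rubber floor lies 5 mm above the origin, which is at the centre of the base's underside, z up; the rim around the recess is 10 mm wide. 
- beaker: Bystander: open empty glass beaker, 68 mm wide at the rim, 85 mm high. Loose; leave it standing where it is. Origin at the centre of its underside, z up.
- mortar: Bystander: open white ceramic mortar (bowl), 90 mm wide at the rim, 50 mm high. Loose; leave it standing where it is. Origin at the centre of its underside, z up.
Mind the look-alikes: they are no part of the job. Leave any pink or red look-alike of the jar alone.

How it is judged:
By the outcome, as a careful person would: the job done as asked, in the order asked, and still so for the second after the job is handed in, with the robot touching nothing.
It also fails if it takes over 120 s, if anything falls off the work surface, if the arm or the gripper's body presses on something with over 40 N, if the wrist force passes 120 N, or if a joint passes its speed limit or range.

## Robot

A 6-joint arm with a two-finger parallel gripper is mounted at the origin on the work surface. World frame = base frame: x ahead of the robot, y to its left, z up, the work surface at z = 0. Lengths are in mm, angles in rad, forces in N, time in s.
With the tool pointing down it reaches from about 400 to 925 mm from the base axis. Payload 12.5 kg.
Tool frame: the origin (TCP) lies midway between the tips of the shut fingers; the grasp point (between the pads) lies 19 mm behind it (env.pinch_z is the z of the grasp point in the tool frame, in mm); z points along the fingers, y is the line along which they close (so a half turn about z gives the same grasp; the last joint's range is limited). The gripper opens to 95 mm and grips with 3 to 60 N. Pads are 20 mm wide; open, the fingers measure 119 mm over their backs; the gripper's body (75 mm by 180 mm) begins 59 mm behind the grasp point.
Start: joints at [-1.422, 0.491, 1.559, -0, 1.092, -0.106], TCP at [157.555, -604.833, 214.661] pointing down, gripper open.
Joint ranges: [-3.1, 3.1], [-0.84, 2.19], [0.05, 2.79], [-1.13, 4.28], [0.06, 2.93], [-2.69, 2.69]. Speed limits (rad/s): [2.22, 2.22, 2.79, 3.14, 3.14, 3.14].

## Interface

Orientations are given as [roll, pitch, yaw] about the fixed x, y, z axes, in that order (R = Rz(yaw) Ry(pitch) Rx(roll)).
In Python, from cell import env, eyes gives the robot as it stands.
- The arm moves only by the shell command python3 -m inch 'ROWS'. ROWS is JSON, a list of rows, each a list of 3 entries, a list of its own where there are three numbers: the shift along the tool's x, y, z in units of 60 mm (1.0 is 60 mm), then the turn about the tool's z in units of 5 degrees (1.0 is 5 degrees), then the closure, from -1 (fully open) to 1 (shut). In form: [[[tx, ty, tz], turn, claw], ...]. A call has exactly 10 rows; each row shifts and turns the commanded pose from where the row before left it, along the tool's axes as they then stand; what a row does not reach is not made up. A row lasts 1/8 s, in which the tool goes at most 62.5 mm and 10.7 degrees, less where a joint would pass 70% of its speed; a pose out of reach is approached as far as the arm can. A call is refused whole if a number of a shift passes 1 or a number of a turn 1, either way. A call with a gripper value outside its range is refused whole. The fingers move at their own pace and stop on an object; the grip force is fixed at half the most. Time passes only in rows, so rows that do not move let the fingers close, or fill a call up. It gives the time, the measured TCP pose, the force, the opening and the grip force at its end, in the units of the state.
- env.state(): the state, without advancing time (a new reading comes with each control period).
- eyes.read_camera(name): name is "scene" or "top" or "wrist"; returns a dict with "pixels" (480x640x3 uint8, red, green, blue), "fx", "fy", "cx", "cy" (pixels), "extrinsics" (4x4, takes a point from world to camera coordinates). Camera axes: x right, y down, z forward; pixel columns grow to the right and rows downward; lengths in mm; the calibration is good to about 2 mm. A picture is of the moment at which its call begins. There is no depth.
- env.job_done(): hands the job in; it is judged then, once.
Trained networks look in a picture, given as the dict that the camera call returned (one of the last four; its "shot" number tells which), for a name from the list of things; names that differ only in an ending like _2 or _b are one class to them, and where a whole thing is asked for, a point or a joint stands for the part that bears it (a point fixed in the world has none). Each returns a list of dicts, best first, with "score" (0 to 1); they miss things now and then, are a little off and sometimes report something else, mostly with a low value. They report only what shows in the picture. A call takes as long as a camera call. They do not tell look-alikes from the thing itself.
- eyes.boxes_of(name, picture): "centre" ([row, column] in pixels, amid what is visible of it).
- eyes.cut_out(name, picture): "mask" (480x640 bool, what is visible of it) and "centre" ([row, column] in pixels, amid what is visible of it).
- eyes.spot_point(name, picture): "centre" ([row, column] in pixels: a listed point, or the origin of a listed thing).
The state is a dict: "t": time; "joints": joint angles; "qvel": joint speeds; "tau": joint torques, N m; "eef_pos": TCP position; "tcp_rot": TCP orientation; "ft_force": force on the tool from outside, world axes, zero at the start; "moment": the same for the moment, N m; "opening": opening from 0.0 (shut) to 1.0 (fully open); "grip_force": force on a finger pad.
Only numpy, scipy, OpenCV 4.12 (cv2) and the standard library are available. Lean on these libraries where they do the work, as an engineer would, in place of code of your own. Each camera call takes 0.05 s, during which the arm holds its last target. There are 200 camera calls.

## Working session

There is one attempt and no reset: what is moved stays moved. The work goes in short steps, Python scripts to look and compute and a shell command to move; the robot and the scene stay as the last step left them, time stands still between calls to the robot, and variables do not carry over. Pictures are saved under pics/ and viewed, at most 14 in all, crops included, and the job is handed in when it is done.

```bash
ls; mkdir -p pics; cat > h.py <<'E'
import numpy as np, cv2
from cell import env, eyes
def shot(n,f=None):
    p=eyes.read_camera(n)
    if f: cv2.imwrite('pics/'+f,cv2.cvtColor(p['pixels'],cv2.COLOR_RGB2BGR))
    return p
def ray(p,rc,z):
    E=np.array(p['extrinsics']);R=E[:3,:3];t=E[:3,3]
    c=-R.T@t; d=R.T@np.array([(rc[1]-p['cx'])/p['fx'],(rc[0]-p['cy'])/p['fy'],1])
    return c+d*(z-c[2])/d[2]
def proj(p,X):
    E=np.array(p['extrinsics']);q=E[:3,:3]@np.array(X)+E[:3,3]
    return [p['fy']*q[1]/q[2]+p['cy'],p['fx']*q[0]/q[2]+p['cx']]
E
python3 - <<'E'
from h import *
p=shot('top','top0.png'); s=shot('scene','scene0.png')
print(env.state(), env.pinch_z)
for q,nm in ((p,'top'),(s,'scene')):
  E=np.array(q['extrinsics']);print(nm,-E[:3,:3].T@E[:3,3],q['fx'])
for n in 'vial jar square_bottle flat_flask vial_base jar_base square_base flask_base beaker mortar'.split():
  for q,nm in ((p,'top'),(s,'scene')):
    for d in eyes.spot_point(n,q)[:3]:
      print(n,nm,round(d['score'],2),np.round(d['centre']),np.round(ray(q,d['centre'],0)[:2]))
E
```

```text
pics
{'t': 0.1, 'joints': array([-1.42163271e+00,  4.91472192e-01,  1.55936782e+00, -1.76771412e-05,
        1.09172183e+00, -1.05634167e-01]), 'qvel': array([-0.00092482, -0.00187237, -0.0019513 , -0.00127703, -0.00156518,
       -0.00199712]), 'tau': array([ 1.89036582e-03, -6.13622403e+01, -2.58605862e+01,  6.93745888e-02,
        4.70258261e-02, -3.32694572e-05]), 'eef_pos': array([ 157.49667238, -604.61201461,  214.1441462 ]), 'tcp_rot': array([-3.14062722e+00, -8.65970395e-05,  2.54805898e-01]), 'ft_force': array([-0.09781466, -0.3013157 , -0.43780606]), 'moment': array([-0.04635964,  0.03564552,  0.0104738 ]), 'grip_force': 0.0, 'opening': 0.9992590534007374} -18.8
top [ 309.95654532   10.8090526  1191.10554005] 524.6359674143782
scene [1337.14013085  -91.27564236  724.95093465] 490.77957863814026
vial top 0.22 [291. 272.] [435.  92.]
vial scene 0.57 [301. 175.] [ 614. -306.]
jar top 0.85 [324. 331.] [360. -41.]
jar top 0.7 [324. 385.] [ 358. -161.]
jar top 0.69 [255. 405.] [ 517. -212.]
jar scene 0.86 [216. 296.] [356. -39.]
jar scene 0.79 [245. 270.] [ 462. -107.]
jar scene 
[... 317 characters left out ...]
ne 0.84 [207. 423.] [357. 285.]
vial_base scene 0.67 [242. 506.] [515. 435.]
jar_base top 0.77 [207. 197.] [631. 271.]
jar_base scene 0.77 [282. 452.] [626. 270.]
square_base top 0.72 [255. 509.] [ 516. -454.]
square_base top 0.24 [193. 356.] [ 665. -102.]
square_base scene 0.58 [272. 115.] [ 511. -446.]
square_base scene 0.19 [209. 428.] [364. 294.]
flask_base top 0.83 [318. 440.] [ 372. -286.]
flask_base scene 0.62 [228. 197.] [ 373. -281.]
flask_base scene 0.59 [311. 276.] [ 667. -102.]
beaker top 0.74 [287. 270.] [443.  96.]
beaker scene 0.89 [232. 357.] [435. 101.]
mortar top 0.62 [194. 265.] [664. 112.]
mortar scene 0.66 [302. 384.] [669. 115.]
mortar scene 0.48 [243. 506.] [519. 433.]
```

View pics/top0.png

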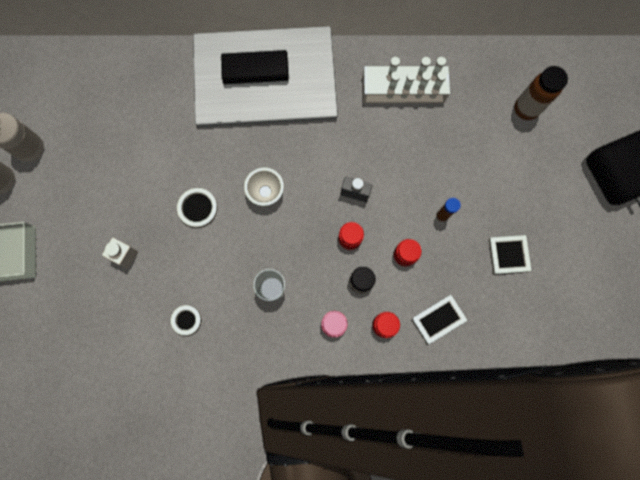

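View pics/scene0.png

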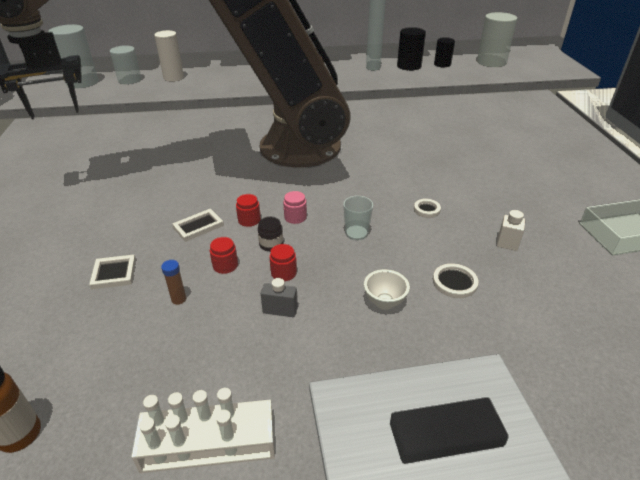

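The top view shows the bench clearly. The black jar is at (279,362), with red and pink decoys around it. The vial is at (210,449), the flask at (188,357) and the square bottle at (250,116). The bases are vial (320,186), jar (207,197), square (254,510) and flask (319,440). The scene view agrees. Next I'll fit silhouettes of the known shapes in both cameras.

```bash
cat > fit.py <<'E'
from h import *
from scipy.optimize import minimize
a=np.linspace(0,2*np.pi,40,endpoint=False)
cyl=lambda r:np.c_[r*np.cos(a),r*np.sin(a)]
box=lambda x,y:np.array([[x,y],[-x,y],[-x,-y],[x,-y]])/2
M={'vial':[(cyl(15),0,80),(cyl(16.5),80,95)],'jar':[(cyl(28),0,50),(cyl(25),50,62)],
'square_bottle':[(box(46,46),0,62),(cyl(15),62,84)],'flat_flask':[(box(66,30),0,58),(cyl(12),58,78)],
'vial_base':[(cyl(33),0,14)],'jar_base':[(cyl(46),0,14)],'square_base':[(box(82,82),0,14)],'flask_base':[(box(102,66),0,14)],
'beaker':[(cyl(34),0,85)],'mortar':[(cyl(45),40,50)]}
S=4
def sil(n,v,p):
    im=np.zeros((480*S,640*S),np.uint8);c,s=np.cos(v[2]),np.sin(v[2])
    for xy,z0,z1 in M[n]:
        w=xy@np.array([[c,s],[-s,c]])+v[:2]
        q=np.array([proj(p,[*u,z]) for u in w for z in(z0,z1)])[:,::-1]
        cv2.fillConvexPoly(im,cv2.convexHull(np.round((q+.5)*S).astype(np.int32)),1)
    return im
def fit(n,xy,views,yaws=(0,)):
    "views: list of (picture, mask)"
    up=[cv2.resize(m.astype(np.uint8),None,fx=S,fy=S,interpolation=cv2.INTER_LINEAR) for _,m in views]
    def cost(v):
        t=0
        for (p,_),m in zip(views,up):
            s=sil(n,[v[0],v[1],v[2]/50],p); t+=1-(s&m).sum()/max((s|m).sum(),1)
        return t/len(views)
    rs=[minimize(cost,[*xy,y*50],method='Nelder-Mead',options=dict(initial_simplex=np.array([[*xy,y*50],[xy[0]+12,xy[1],y*50],[xy[0],xy[1]+12,y*50],[xy[0],xy[1],y*50+15]]),maxiter=70)) for y in yaws]
    r=min(rs,key=lambda r:r.fun);return r.x[0],r.x[1],np.degrees(r.x[2]/50),1-r.fun
E
cat > m1.py <<'E'
from fit import *
G=dict(vial=(614,-306),jar=(462,-107),square_bottle=(524,432),flat_flask=(667,-99),vial_base=(375,286),jar_base=(631,271),square_base=(516,-450),flask_base=(372,-284),beaker=(440,98),mortar=(668,113))
P={n:shot(n) for n in('top','scene')}
for n,g in G.items():
    V=[]
    for k,p in P.items():
        e=np.array(proj(p,[*g,20 if 'base' in n else 30])); ds=eyes.cut_out(n,p)
        ds=[d for d in ds if np.linalg.norm(np.array(d['centre'])-e)<20]
        if ds: V.append((k,p,ds[0]['mask']))
        else: print(n,k,'no mask')
    sq='square' in n; ya=(0,.5,1) if sq else (0,.5,1,1.6,2.1,2.6) if 'fl' in n else (0,)
    for sel in [V]+([[v] for v in V] if len(V)>1 else []):
        print(n,[v[0] for v in sel],np.round(fit(n,g,[v[1:] for v in sel],ya),2))
E
time python3 m1.py
```

```text
vial ['top', 'scene'] [ 609.03 -300.56   12.71    0.9 ]
vial ['top'] [ 610.34 -302.86   12.74    0.95]
vial ['scene'] [ 609.51 -299.42    1.03    0.94]
jar ['top', 'scene'] [ 454.61 -107.78   13.31    0.84]
jar ['top'] [ 455.11 -108.71    9.75    0.94]
jar ['scene'] [ 451.19 -103.8     9.52    0.79]
square_bottle ['top', 'scene'] [517.5  435.99  64.41   0.9 ]
square_bottle ['top'] [515.71 431.72 -25.71   0.95]
square_bottle ['scene'] [516.78 437.55  63.96   0.95]
flat_flask ['top', 'scene'] [664.11 -97.47  73.63   0.92]
flat_flask ['top'] [664.01 -98.75  72.82   0.96]
flat_flask ['scene'] [662.98 -95.26  73.44   0.93]
vial_base ['top', 'scene'] [368.13 286.76   8.09   0.9 ]
vial_base ['top'] [367.81 284.64   9.61   0.93]
vial_base ['scene'] [367.27 289.21   5.07   0.93]
jar_base ['top', 'scene'] [628.52 271.38  10.11   0.93]
jar_base ['top'] [627.87 270.13  13.48   0.95]
jar_base ['scene'] [628.05 273.21   6.46   0.94]
square_base ['top', 'scene'] [ 515.45 -449.69    3.86    0.93]
square_base ['top'] [ 515.64 -450.47    4.02    0.97]
square_base ['scene'] [ 514.16 -446.58    4.71    0.93]
flask_base ['top', 'scene'] [ 368.58 -280.25  121.3     0.94]
flask_base ['top'] [ 369.04 -281.96  121.16    0.97]
flask_base ['scene'] [ 368.98 -277.48  122.29    0.95]
beaker ['top', 'scene'] [438.37  96.48   2.38   0.83]
beaker ['top'] [440.    94.71   5.65   0.82]
beaker ['scene'] [432.03  99.35  21.45   0.86]
mortar ['top', 'scene'] [668.52 112.48   0.72   0.93]
mortar ['top'] [667.8  111.79   4.13   0.97]
mortar ['scene'] [669.49 114.31  14.24   0.91]
real	2m57.851s
user	2m15.870s
sys	0m30.470s
```

```bash
cat > plan.py <<'E'
import sys
from h import *
x,y,z,w=map(float,sys.argv[1:5]); s=env.state(); p=s['eef_pos']; yaw=s['tcp_rot'][2]
d=np.array([x,y,z])-p; c,n=np.cos(yaw),np.sin(yaw)
t=((np.degrees(yaw)-w+90)%180)-90
if len(sys.argv)>5: t+=float(sys.argv[5])
print('tool shift units',np.round([(c*d[0]+n*d[1])/60,(n*d[0]-c*d[1])/60,-d[2]/60],3),'turn units',round(t/5,2),'| t',round(s['t'],2),'pos',p.round(1),'yaw',round(np.degrees(yaw),1),'q6',round(s['joints'][5],2),'open',round(s['opening'],3),'F',s['ft_force'].round(1))
E
python3 plan.py 609.5 -301 29 14.6
```

```text
tool shift units [ 8.566 -3.001  3.095] turn units 0.0 | t 2.2 pos [ 157.6 -604.8  214.7] yaw 14.6 q6 -0.11 open 1.001 F [-0.5 -0.3 -0.5]
```

```bash
python3 -m inch '[[[0.86,-0.3,0],0,-1],[[0.86,-0.3,0],0,-1],[[0.86,-0.3,0],0,-1],[[0.86,-0.3,0],0,-1],[[0.86,-0.3,0],0,-1],[[0.86,-0.3,0],0,-1],[[0.86,-0.3,0],0,-1],[[0.86,-0.3,0],0,-1],[[0.86,-0.3,0],0,-1],[[0.83,-0.3,0],0,-1]]'; python3 plan.py 609.5 -301 29 14.6
```

```text
t: 3.45
eef_pos: [611.3, -299.8, 214.7]
tcp_rot: [3.141, -0.0, 0.255]
ft_force: [0.0, -1.2, -0.5]
opening: 0.998
grip_force: 0.0
tool shift units [-0.033  0.012  3.095] turn units 0.0 | t 3.45 pos [ 611.3 -299.8  214.7] yaw 14.6 q6 0.76 open 0.998 F [ 0.  -1.2 -0.5]
```

```bash
python3 - <<'E'
from fit import *
p=shot('wrist'); im=p['pixels'][:,:,::-1].copy()
E=np.array(p['extrinsics']);print('cam',(-E[:3,:3].T@E[:3,3]).round(1))
for n,v in dict(vial=(609.5,-301,0)).items():
    c,_=cv2.findContours(cv2.resize(sil(n,v,p),(640,480)),0,1); cv2.drawContours(im,c,-1,(0,255,0),1)
cv2.imwrite('pics/w1.png',im)
d=eyes.cut_out('vial',p)[:1]
if d: print(d[0]['score'],d[0]['centre'],np.round(fit('vial',(609.5,-301),[(p,d[0]['mask'])]),2))
E
```

```text
cam [ 677.7 -282.3  384.3]
0.65 [226.4, 315.9] [ 611.55 -300.22    2.82    0.95]
```

View pics/w1.png

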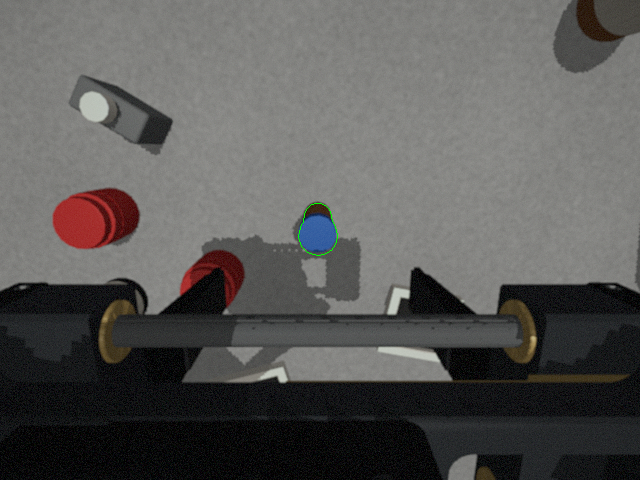

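The wrist view shows the vial at (233,318), inside its predicted outline. Next I descend and grip.

```bash
python3 -m inch '[[[0,0,0.6],0,-1],[[0,0,0.6],0,-1],[[0,0,0.6],0,-1],[[0,0,0.6],0,-1],[[0,0,0.5],0,-1],[[0,0,0.2],0,-1],[[0,0,0],0,-1],[[0,0,0],0,1],[[0,0,0],0,1],[[0,0,0],0,1]]'; python3 -m inch '[[[0,0,0],0,1],[[0,0,0],0,1],[[0,0,0],0,1],[[0,0,0],0,1],[[0,0,-0.1],0,1],[[0,0,-0.4],0,1],[[0,0,-0.6],0,1],[[0,0,-0.6],0,1],[[0,0,-0.6],0,1],[[0,0,-0.4],0,1]]'; python3 plan.py 367.8 286.5 34 14.6
```

```text
t: 4.8
eef_pos: [610.0, -301.2, 29.4]
tcp_rot: [3.141, -0.001, 0.255]
ft_force: [-0.5, 1.1, -1.0]
opening: 0.739
grip_force: 0.0
t: 6.05
eef_pos: [609.9, -301.1, 192.9]
tcp_rot: [3.14, -0.001, 0.255]
ft_force: [-0.1, 0.7, -1.2]
opening: 0.327
grip_force: 30.0
tool shift units [ -1.437 -10.495   2.649] turn units -0.0 | t 6.05 pos [ 609.9 -301.1  192.9] yaw 14.6 q6 0.76 open 0.327 F [-0.1  0.7 -1.2]
```

```bash
python3 -m inch '[[[-0.12,-0.5,0],0,1],[[-0.12,-0.9,0],0,1],[[-0.12,-0.9,0],0,1],[[-0.12,-0.9,0],0,1],[[-0.12,-0.9,0],0,1],[[-0.12,-0.9,0],0,1],[[-0.12,-0.9,0],0,1],[[-0.12,-0.9,0],0,1],[[-0.12,-0.9,0],0,1],[[-0.12,-0.9,0],0,1]]'; python3 -m inch '[[[-0.12,-0.9,0],0,1],[[-0.12,-0.6,0],0,1],[[0,-0.4,0],0,1],[[0,-0.395,0],0,1],[[0,0,0.4],0,1],[[0,0,0.5],0,1],[[0,0,0.5],0,1],[[0,0,0.5],0,1],[[0,0,0.2],0,1],[[0,0,0],0,1]]'; python3 plan.py 367.8 286.5 34.5 14.6
```

```text
t: 7.3
eef_pos: [409.3, 181.6, 191.1]
tcp_rot: [3.142, -0.001, 0.255]
ft_force: [2.2, 0.4, -1.2]
opening: 0.326
grip_force: 30.0
t: 8.55
eef_pos: [361.4, 309.7, 64.6]
tcp_rot: [3.141, 0.001, 0.255]
ft_force: [0.2, 0.1, -0.4]
opening: 0.329
grip_force: 30.0
tool shift units [0.005 0.401 0.501] turn units -0.0 | t 8.55 pos [361.4 309.7  64.6] yaw 14.6 q6 1.89 open 0.329 F [ 0.2  0.1 -0.4]
```

```bash
python3 -m inch '[[[0,0.2,0],0,1],[[0,0.2,0],0,1],[[0,0,0],0,1],[[0,0,0.2],0,1],[[0,0,0.15],0,1],[[0,0,0.08],0,1],[[0,0,0.05],0,1],[[0,0,0.02],0,1],[[0,0,0],0,1],[[0,0,0],0,1]]'; python3 plan.py 367.8 286.5 34.5 14.6
python3 - <<'E'
from fit import *
p=shot('wrist'); im=p['pixels'][:,:,::-1].copy()
for n,v in dict(vial_base=(367.8,286.5,0)).items():
    c,_=cv2.findContours(cv2.resize(sil(n,v,p),(640,480)),0,1); cv2.drawContours(im,c,-1,(0,255,0),1)
cv2.imwrite('pics/w2.png',im)
E
```

```text
t: 9.8
eef_pos: [367.6, 286.6, 34.7]
tcp_rot: [-3.142, -0.0, 0.255]
ft_force: [-0.4, -0.3, -1.3]
opening: 0.328
grip_force: 30.0
tool shift units [0.004 0.003 0.004] turn units -0.0 | t 9.8 pos [367.6 286.6  34.7] yaw 14.6 q6 1.84 open 0.328 F [-0.4 -0.3 -1.3]
```

View pics/w2.png

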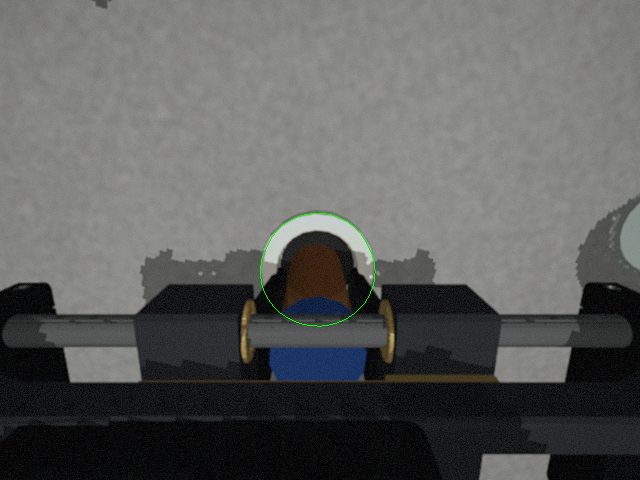

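The vial is centred in its recess (base ring at row 270, col 318). I'll release, rise, and turn for the jar.

```bash
python3 -m inch '[[[0,0,0.008],0,1],[[0,0,0],0,1],[[0,0,0],0,-1],[[0,0,0],0,-1],[[0,0,0],0,-1],[[0,0,0],0,-1],[[0,0,0],0,-1],[[0,0,0],0,-1],[[0,0,-0.2],0,-1],[[0,0,-0.5],0,-1]]';python3 -m inch '[[[0,0,-0.6],0,-1],[[0,0,-0.6],0,-1],[[0,0,-0.5],1,-1],[[0,0,-0.2],1,-1],[[0,0,0],1,-1],[[0,0,0],1,-1],[[0,0,0],1,-1],[[0,0,0],0.9,-1],[[0,0,0],0,-1],[[0,0,0],0,-1]]'; python3 plan.py 455 -108 17 -15
```

```text
t: 11.1
eef_pos: [367.0, 286.3, 76.4]
tcp_rot: [3.141, 0.002, 0.255]
ft_force: [-0.7, 0.6, -0.3]
opening: 0.998
grip_force: 0.0
t: 12.35
eef_pos: [367.4, 286.5, 190.5]
tcp_rot: [-3.141, -0.0, -0.258]
ft_force: [0.1, 0.0, 0.2]
opening: 0.999
grip_force: 0.0
tool shift units [3.092 5.984 2.891] turn units 0.04 | t 12.35 pos [367.4 286.5 190.5] yaw -14.8 q6 2.35 open 0.999 F [0.1 0.  0.2]
```

```bash
python3 -m inch '[[[0.386,0.748,0],0,-1],[[0.386,0.748,0],0,-1],[[0.386,0.748,0],0,-1],[[0.386,0.748,0],0,-1],[[0.386,0.748,0],0,-1],[[0.386,0.748,0],0,-1],[[0.386,0.748,0],0,-1],[[0.386,0.748,0],0,-1],[[0,0,0],0,-1],[[0,0,0],0,-1]]'; python3 plan.py 455 -108 17 -15
python3 - <<'E'
from fit import *
p=shot('wrist'); im=p['pixels'][:,:,::-1].copy()
for n,v in dict(jar=(455,-108,0)).items():
    c,_=cv2.findContours(cv2.resize(sil(n,v,p),(640,480)),0,1); cv2.drawContours(im,c,-1,(0,255,0),1)
cv2.imwrite('pics/w3.png',im)
E
```

```text
t: 13.6
eef_pos: [453.8, -107.7, 190.1]
tcp_rot: [-3.141, 0.001, -0.26]
ft_force: [0.4, 0.2, 0.8]
opening: 0.999
grip_force: 0.0
tool shift units [ 2.100e-02 -1.000e-03  2.885e+00] turn units 0.02 | t 13.6 pos [ 453.8 -107.7  190.1] yaw -14.9 q6 1.46 open 0.999 F [0.4 0.2 0.8]
```

View pics/w3.png

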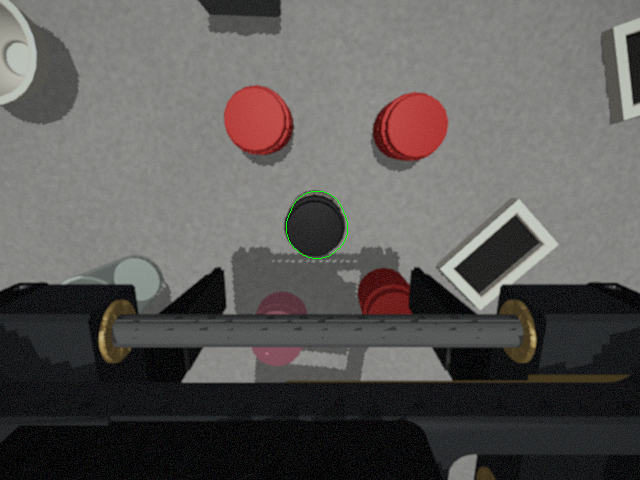

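The jar is at (225,316), inside its outline, and there's room for the fingers either side. Descending.

```bash
python3 -m inch '[[[0.02,0,0.5],0,-1],[[0,0,0.6],0,-1],[[0,0,0.6],0,-1],[[0,0,0.5],0,-1],[[0,0,0.4],0,-1],[[0,0,0.2],0,-1],[[0,0,0.085],0,-1],[[0,0,0],0,-1],[[0,0,0],0,1],[[0,0,0],0,1]]'; python3 -m inch '[[[0,0,0],0,1],[[0,0,0],0,1],[[0,0,0],0,1],[[0,0,0],0,1],[[0,0,-0.1],0,1],[[0,0,-0.4],0,1],[[0,0,-0.6],0,1],[[0,0,-0.6],0,1],[[0,0,-0.6],0,1],[[0,0,-0.3],0,1]]'; python3 plan.py 628.2 271.5 22 -15
```

```text
t: 14.9
eef_pos: [455.6, -108.5, 17.6]
tcp_rot: [3.141, -0.001, -0.26]
ft_force: [0.6, -0.9, 0.3]
opening: 0.842
grip_force: 0.0
t: 16.15
eef_pos: [455.5, -108.4, 175.0]
tcp_rot: [3.141, -0.002, -0.26]
ft_force: [0.6, 0.0, -2.2]
opening: 0.585
grip_force: 30.0
tool shift units [ 1.154 -6.86   2.55 ] turn units 0.02 | t 16.15 pos [ 455.5 -108.4  175. ] yaw -14.9 q6 1.46 open 0.585 F [ 0.6  0.  -2.2]
```

```bash
python3 -m inch '[[[0.144,-0.8575,0],0,1],[[0.144,-0.8575,0],0,1],[[0.144,-0.8575,0],0,1],[[0.144,-0.8575,0],0,1],[[0.144,-0.8575,0],0,1],[[0.144,-0.8575,0],0,1],[[0.144,-0.8575,0],0,1],[[0.144,-0.8575,0],0,1],[[0,0,0.4],0,1],[[0,0,0.6],0,1]]'; python3 -m inch '[[[0,0,0.6],0,1],[[0,0,0.4],0,1],[[0,0,0.2],0,1],[[0,0,0.1],0,1],[[0,0,0.1],0,1],[[0,0,0.08],0,1],[[0,0,0.03],0,1],[[0,0,0],0,1],[[0,0,0],0,1],[[0,0,0],0,1]]';  python3 plan.py 628.2 271.5 22.6 -15
python3 - <<'E'
from fit import *
p=shot('wrist'); im=p['pixels'][:,:,::-1].copy()
for n,v in dict(jar_base=(628.2,271.5,0)).items():
    c,_=cv2.findContours(cv2.resize(sil(n,v,p),(640,480)),0,1); cv2.drawContours(im,c,-1,(0,255,0),1)
cv2.imwrite('pics/w4.png',im)
E
```

```text
t: 17.4
eef_pos: [628.1, 272.4, 112.9]
tcp_rot: [-3.141, -0.001, -0.259]
ft_force: [0.1, 0.2, -3.0]
opening: 0.584
grip_force: 30.0
t: 18.65
eef_pos: [628.1, 271.6, 22.6]
tcp_rot: [-3.142, -0.0, -0.26]
ft_force: [0.5, 0.4, -1.7]
opening: 0.586
grip_force: 30.0
tool shift units [0.003 0.002 0.   ] turn units 0.02 | t 18.65 pos [628.1 271.6  22.6] yaw -14.9 q6 2.14 open 0.586 F [ 0.5  0.4 -1.7]
```

View pics/w4.png

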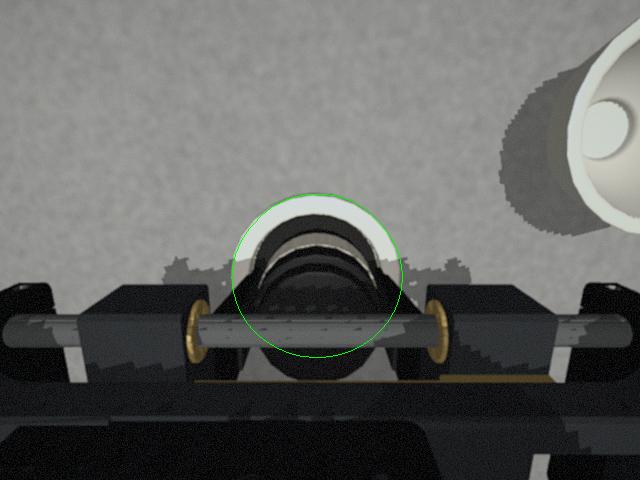

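The jar sits centred in its recess (ring at row 275, col 317). Release and rise, turning to yaw 64° for the square bottle.

```bash
python3 -m inch '[[[0,0,0.005],0,1],[[0,0,0],0,1],[[0,0,0],0,-1],[[0,0,0],0,-1],[[0,0,0],0,-1],[[0,0,0],0,-1],[[0,0,0],0,-1],[[0,0,-0.1],0,-1],[[0,0,-0.4],0,-1],[[0,0,-0.6],0,-1]]';python3 -m inch '[[[0,0,-0.6],-1,-1],[[0,0,-0.6],-1,-1],[[0,0,-0.4],-1,-1],[[0,0,-0.1],-1,-1],[[0,0,0],-1,-1],[[0,0,0],-1,-1],[[0,0,0],-1,-1],[[0,0,0],-1,-1],[[0,0,0],-1,-1],[[0,0,0],-1,-1]]'; python3 -m inch '[[[0,0,0],-1,-1],[[0,0,0],-1,-1],[[0,0,0],-1,-1],[[0,0,0],-1,-1],[[0,0,0],-1,-1],[[0,0,0],-0.8,-1],[[0,0,0],0,-1],[[0,0,0],0,-1],[[0,0,0],0,-1],[[0,0,0],0,-1]]';python3 plan.py 516.7 435 19 64
```

```text
t: 19.95
eef_pos: [627.5, 271.4, 88.3]
tcp_rot: [3.141, 0.001, -0.26]
ft_force: [0.0, -0.5, 0.2]
opening: 0.999
grip_force: 0.0
t: 21.2
eef_pos: [627.9, 271.6, 190.6]
tcp_rot: [3.141, -0.0, 0.615]
ft_force: [-0.1, 0.2, 0.2]
opening: 1.0
grip_force: 0.0
t: 22.45
eef_pos: [628.0, 271.6, 190.1]
tcp_rot: [3.142, 0.0, 1.118]
ft_force: [0.4, 0.1, 0.4]
opening: 0.999
grip_force: 0.0
tool shift units [ 1.639 -2.858  2.852] turn units 0.02 | t 22.45 pos [628.  271.6 190.1] yaw 64.1 q6 0.76 open 0.999 F [0.4 0.1 0.4]
```

```bash
python3 -m inch '[[[0.3,-0.5,0],0,-1],[[0.4,-0.7,0],0,-1],[[0.4,-0.7,0],0,-1],[[0.4,-0.7,0],0,-1],[[0.14,-0.26,0],0,-1],[[0,0,0],0,-1],[[0,0,0],0,-1],[[0,0,0],0,-1],[[0,0,0],0,-1],[[0,0,0],0,-1]]'; 
python3 - <<'E'
from fit import *
p=shot('wrist'); im=p['pixels'][:,:,::-1].copy()
for n,v in dict(square_bottle=(516.7,435,np.radians(64))).items():
    c,_=cv2.findContours(cv2.resize(sil(n,v,p),(640,480)),0,1); cv2.drawContours(im,c,-1,(0,255,0),1)
cv2.imwrite('pics/w5.png',im)
d=eyes.cut_out('square_bottle',p)[:1]
if d: print(d[0]['score'],np.round(fit('square_bottle',(516.7,435),[(p,d[0]['mask'])],(1.0,1.2)),2))
E
python3 plan.py 516.7 435 19 64
```

```text
t: 23.7
eef_pos: [516.9, 434.7, 190.1]
tcp_rot: [3.142, 0.0, 1.118]
ft_force: [-0.8, 0.5, -0.4]
opening: 0.999
grip_force: 0.0
0.75 [518.17 434.84  61.02   0.95]
tool shift units [ 1.000e-03 -1.000e-03  2.851e+00] turn units 0.02 | t 23.8 pos [516.7 434.9 190.1] yaw 64.1 q6 1.05 open 1.001 F [-1.1 -0.6  0.2]
```

View pics/w5.png

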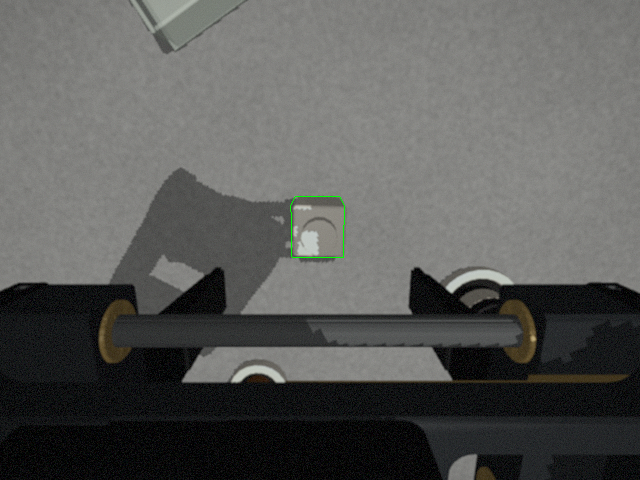

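The bottle is at (230,318) and its yaw matches the tool. Descend, grip and lift.

```bash
python3 -m inch '[[[0.02,0,0.5],0,-1],[[0,0,0.6],0,-1],[[0,0,0.6],0,-1],[[0,0,0.5],0,-1],[[0,0,0.4],0,-1],[[0,0,0.2],0,-1],[[0,0,0.05],0,-1],[[0,0,0],0,-1],[[0,0,0],0,1],[[0,0,0],0,1]]'; python3 -m inch '[[[0,0,0],0,1],[[0,0,0],0,1],[[0,0,0],0,1],[[0,0,0],0,1],[[0,0,0],0,1],[[0,0,-0.1],0,1],[[0,0,-0.4],0,1],[[0,0,-0.6],0,1],[[0,0,-0.6],0,1],[[0,0,-0.6],0,1]]';  python3 -m inch '[[[0,0,-0.4],-1,1],[[0,0,-0.1],-1,1],[[0,0,0],-1,1],[[0,0,0],-1,1],[[0,0,0],-1,1],[[0,0,0],-1,1],[[0,0,0],0,1],[[0,0,0],0,1],[[0,0,0],0,1],[[0,0,0],0,1]]';python3 plan.py 515.4 -449.8 24 94
```

```text
t: 25.05
eef_pos: [517.4, 436.3, 19.8]
tcp_rot: [3.141, -0.001, 1.119]
ft_force: [-0.3, -0.8, 0.1]
opening: 0.845
grip_force: 0.0
t: 26.3
eef_pos: [516.9, 436.1, 158.5]
tcp_rot: [-3.142, 0.0, 1.119]
ft_force: [0.6, -0.0, -1.7]
opening: 0.484
grip_force: 29.9
t: 27.55
eef_pos: [517.1, 436.2, 187.1]
tcp_rot: [-3.142, 0.0, 1.642]
ft_force: [-0.0, -0.2, -0.9]
opening: 0.488
grip_force: 29.9
tool shift units [-14.727  -1.075   2.718] turn units 0.01 | t 27.55 pos [517.1 436.2 187.1] yaw 94.1 q6 0.53 open 0.488 F [-0.  -0.2 -0.9]
```

```bash
python3 -m inch '[[[-0.6,-0.067,0],0,1],[[-0.92,-0.067,0],0,1],[[-0.92,-0.067,0],0,1],[[-0.92,-0.067,0],0,1],[[-0.92,-0.067,0],0,1],[[-0.92,-0.067,0],0,1],[[-0.92,-0.067,0],0,1],[[-0.92,-0.067,0],0,1],[[-0.92,-0.067,0],0,1],[[-0.92,-0.067,0],0,1]]'; python3 -m inch '[[[-0.92,-0.067,0],0,1],[[-0.92,-0.067,0],0,1],[[-0.92,-0.067,0],0,1],[[-0.92,-0.067,0],0,1],[[-0.92,-0.067,0],0,1],[[-0.6,-0.067,0],0,1],[[-0.327,0,0],0,1],[[-0.32,0,0],0,1],[[0,0,0],0,1],[[0,0,0],0,1]]';python3 plan.py 515.4 -449.8 24.8 94
```

```text
t: 28.8
eef_pos: [515.0, -100.0, 187.4]
tcp_rot: [3.141, 0.0, 1.642]
ft_force: [1.3, -0.2, -1.8]
opening: 0.486
grip_force: 29.9
t: 30.05
eef_pos: [516.3, -448.6, 187.2]
tcp_rot: [-3.141, -0.0, 1.643]
ft_force: [0.0, 0.1, -1.9]
opening: 0.487
grip_force: 29.9
tool shift units [-0.018 -0.017  2.706] turn units 0.03 | t 30.05 pos [ 516.3 -448.6  187.2] yaw 94.1 q6 -0.88 open 0.487 F [ 0.   0.1 -1.9]
```

```bash
python3 -m inch '[[[-0.018,-0.017,0.4],0,1],[[0,0,0.6],0,1],[[0,0,0.6],0,1],[[0,0,0.5],0,1],[[0,0,0.25],0,1],[[0,0,0.15],0,1],[[0,0,0.1],0,1],[[0,0,0.07],0,1],[[0,0,0.03],0,1],[[0,0,0],0,1]]';  python3 plan.py 515.4 -449.8 24.8 94
python3 - <<'E'
from fit import *
p=shot('wrist'); im=p['pixels'][:,:,::-1].copy()
for n,v in dict(square_base=(515.4,-449.8,np.radians(4))).items():
    c,_=cv2.findContours(cv2.resize(sil(n,v,p),(640,480)),0,1); cv2.drawContours(im,c,-1,(0,255,0),1)
cv2.imwrite('pics/w6.png',im)
E
```

```text
t: 31.3
eef_pos: [515.2, -451.0, 25.4]
tcp_rot: [3.141, 0.0, 1.642]
ft_force: [0.3, -0.1, -1.1]
opening: 0.481
grip_force: 29.9
tool shift units [0.02  0.004 0.01 ] turn units 0.02 | t 31.3 pos [ 515.2 -451.    25.4] yaw 94.1 q6 -0.89 open 0.481 F [ 0.3 -0.1 -1.1]
```

View pics/w6.png

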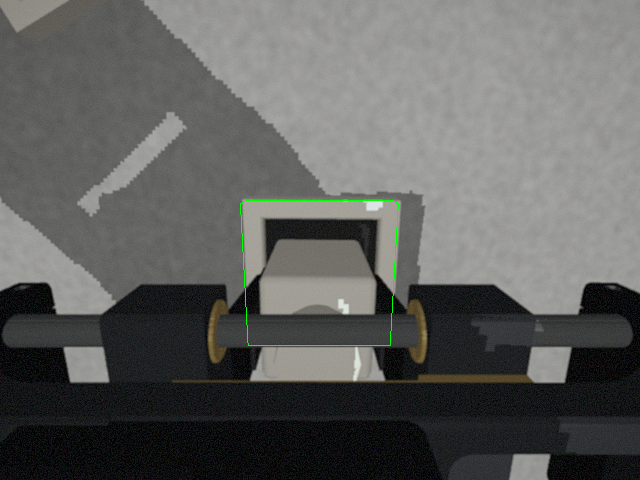

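```bash
python3 - <<'E'
from h import *
p=shot('wrist'); 
for r,z in((240,5.6),(219,14),(200,14)): print(r,ray(p,(r,320),z).round(1))
E
```

```text
240 [ 514.9 -430.6    5.6]
219 [ 513.8 -417.1   14. ]
200 [ 513.1 -407.1   14. ]
```

The bottle sits about 5 mm behind the centre of its recess. I'll shift it 4 mm before releasing.

```bash
python3 -m inch '[[[0,0,0],0,1],[[0.04,0,0],0,1],[[0.035,0,0],0,1],[[0,0,0],0,1],[[0,0,0.01],0,1],[[0,0,0.005],0,1],[[0,0,0],0,1],[[0,0,0],0,1],[[0,0,0],0,1],[[0,0,0],0,1]]';  python3 plan.py 515.4 -447 24.8 94; python3 -m inch '[[[0,0,0],0,-1],[[0,0,0],0,-1],[[0,0,0],0,-1],[[0,0,0],0,-1],[[0,0,0],0,-1],[[0,0,-0.1],0,-1],[[0,0,-0.4],0,-1],[[0,0,-0.6],0,-1],[[0,0,-0.6],0,-1],[[0,0,-0.6],0,-1]]';python3 -m inch '[[[0,0,-0.4],1,-1],[[0,0,-0.1],1,-1],[[0,0,0],1,-1],[[0,0,0],1,-1],[[0,0,0],0.2,-1],[[0,0,0],0,-1],[[0,0,0],0,-1],[[0,0,0],0,-1],[[0,0,0],0,-1],[[0,0,0],0,-1]]'; python3 plan.py 664 -97.5 19 73.3
```

```text
t: 32.65
eef_pos: [514.9, -446.5, 24.3]
tcp_rot: [3.142, 0.0, 1.642]
ft_force: [0.0, -0.8, -0.9]
opening: 0.482
grip_force: 29.9
tool shift units [-0.01   0.008 -0.008] turn units 0.02 | t 32.65 pos [ 514.9 -446.5   24.3] yaw 94.1 q6 -0.88 open 0.482 F [ 0.  -0.8 -0.9]
t: 33.9
eef_pos: [514.8, -446.4, 164.0]
tcp_rot: [3.141, 0.0, 1.642]
ft_force: [0.5, 0.2, 0.7]
opening: 0.995
grip_force: 0.0
t: 35.15
eef_pos: [514.9, -446.4, 192.3]
tcp_rot: [-3.142, 0.0, 1.276]
ft_force: [0.3, -1.0, -0.1]
opening: 1.001
grip_force: 0.0
tool shift units [6.287 0.689 2.888] turn units -0.04 | t 35.15 pos [ 514.9 -446.4  192.3] yaw 73.1 q6 -0.52 open 1.001 F [ 0.3 -1.  -0.1]
```

```bash
python3 -m inch '[[[0.6,0.085,0],0,-1],[[0.9,0.086,0],0,-1],[[0.9,0.086,0],0,-1],[[0.9,0.086,0],0,-1],[[0.9,0.086,0],0,-1],[[0.9,0.086,0],0,-1],[[0.9,0.086,0],0,-1],[[0.287,0.086,0],0,-1],[[0,0,0],0,-1],[[0,0,0],0,-1]]'; 
python3 - <<'E'
from fit import *
p=shot('wrist'); im=p['pixels'][:,:,::-1].copy()
for n,v in dict(flat_flask=(664,-97.5,np.radians(73.3))).items():
    c,_=cv2.findContours(cv2.resize(sil(n,v,p),(640,480)),0,1); cv2.drawContours(im,c,-1,(0,255,0),1)
cv2.imwrite('pics/w7.png',im)
d=eyes.cut_out('flat_flask',p)[:1]
if d: print(d[0]['score'],np.round(fit('flat_flask',(664,-97.5),[(p,d[0]['mask'])],(1.2,1.4)),2))
E
python3 plan.py 664 -97.5 19 73.3
```

```text
t: 36.4
eef_pos: [663.5, -98.9, 192.2]
tcp_rot: [-3.141, 0.0, 1.275]
ft_force: [0.0, -0.7, 0.2]
opening: 1.001
grip_force: 0.0
0.89 [665.64 -95.78  74.64   0.95]
tool shift units [0.027 0.    2.888] turn units -0.06 | t 36.5 pos [663.5 -99.  192.3] yaw 73.0 q6 0.05 open 1.001 F [-0.1 -0.9  0.9]
```

View pics/w7.png

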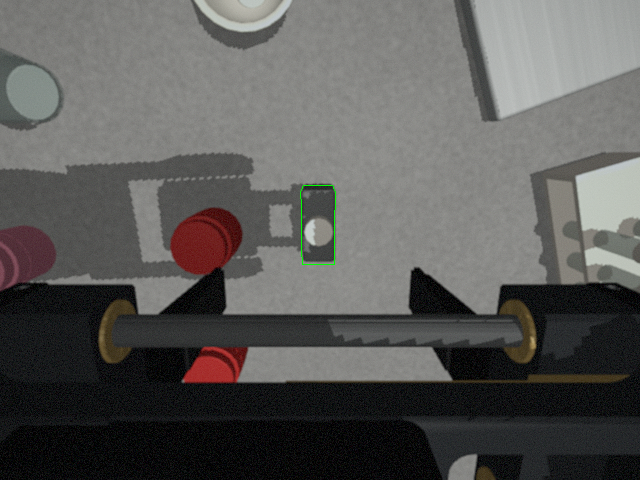

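The flask is at (225,318), aligned with its outline. The nearest red jar edge is about 80 mm away and the finger backs reach 60 mm, so there's room. Descend and grip.

```bash
python3 -m inch '[[[0.045,0,0.5],0,-1],[[0,0,0.6],0,-1],[[0,0,0.6],0,-1],[[0,0,0.5],0,-1],[[0,0,0.4],0,-1],[[0,0,0.2],0,-1],[[0,0,0.08],0,-1],[[0,0,0],0,-1],[[0,0,0],0,1],[[0,0,0],0,1]]'; python3 -m inch '[[[0,0,0],0,1],[[0,0,0],0,1],[[0,0,0],0,1],[[0,0,0],0,1],[[0,0,0],0,1],[[0,0,0],0,1],[[0,0,-0.1],0,1],[[0,0,-0.4],0,1],[[0,0,-0.6],0,1],[[0,0,-0.6],0,1]]';  python3 -m inch '[[[0,0,-0.6],0,1],[[0,0,-0.4],-1,1],[[0,0,-0.1],-1,1],[[0,0,0],-1,1],[[0,0,0],-1,1],[[0,0,0],-1,1],[[0,0,0],-1,1],[[0,0,0],-1,1],[[0,0,0],-1,1],[[0,0,0],-1,1]]';python3 plan.py 368.8 -280.2 24 121.4
```

```text
t: 37.75
eef_pos: [665.0, -95.0, 20.1]
tcp_rot: [3.141, 0.0, 1.276]
ft_force: [-0.0, -0.3, 0.7]
opening: 0.846
grip_force: 0.0
t: 39.0
eef_pos: [664.6, -94.9, 122.7]
tcp_rot: [-3.141, 0.0, 1.276]
ft_force: [0.3, 0.2, -2.4]
opening: 0.317
grip_force: 30.0
t: 40.25
eef_pos: [664.6, -94.9, 187.7]
tcp_rot: [-3.141, -0.0, 2.064]
ft_force: [-0.7, 0.2, -1.8]
opening: 0.315
grip_force: 30.0
tool shift units [-0.386 -5.804  2.728] turn units -0.63 | t 40.25 pos [664.6 -94.9 187.7] yaw 118.3 q6 -0.73 open 0.315 F [-0.7  0.2 -1.8]
```

```bash
python3 -m inch '[[[-0.055,-0.5,0],0,1],[[-0.055,-0.83,0],0,1],[[-0.055,-0.83,0],0,1],[[-0.055,-0.83,0],0,1],[[-0.055,-0.83,0],0,1],[[-0.055,-0.83,0],0,1],[[-0.055,-0.83,0],0,1],[[0,-0.324,0],-0.6,1],[[0,0,0.4],0,1],[[0,0,0.5],0,1]]'; python3 -m inch '[[[0,0,0.6],0,1],[[0,0,0.5],0,1],[[0,0,0.3],0,1],[[0,0,0],0,1],[[0,0,0],0,1],[[0,0,0],0,1],[[0,0,0],0,1],[[0,0,0],0,1],[[0,0,0],0,1],[[0,0,0],0,1]]'; python3 plan.py 368.8 -280.2 25.3 121.4
python3 - <<'E'
from fit import *
p=shot('wrist'); im=p['pixels'][:,:,::-1].copy()
for n,v in dict(flask_base=(368.8,-280.2,np.radians(121.4))).items():
    c,_=cv2.findContours(cv2.resize(sil(n,v,p),(640,480)),0,1); cv2.drawContours(im,c,-1,(0,255,0),1)
cv2.imwrite('pics/w8.png',im)
E
```

```text
t: 41.5
eef_pos: [368.4, -279.8, 133.7]
tcp_rot: [3.141, 0.002, 2.113]
ft_force: [1.0, -0.9, -1.1]
opening: 0.313
grip_force: 30.0
t: 42.75
eef_pos: [368.5, -279.4, 49.5]
tcp_rot: [-3.142, 0.0, 2.114]
ft_force: [-0.1, -0.7, -1.8]
opening: 0.314
grip_force: 30.0
tool shift units [-0.015 -0.002  0.403] turn units -0.06 | t 42.75 pos [ 368.5 -279.4   49.5] yaw 121.1 q6 -1.33 open 0.314 F [-0.1 -0.7 -1.8]
```

View pics/w8.png

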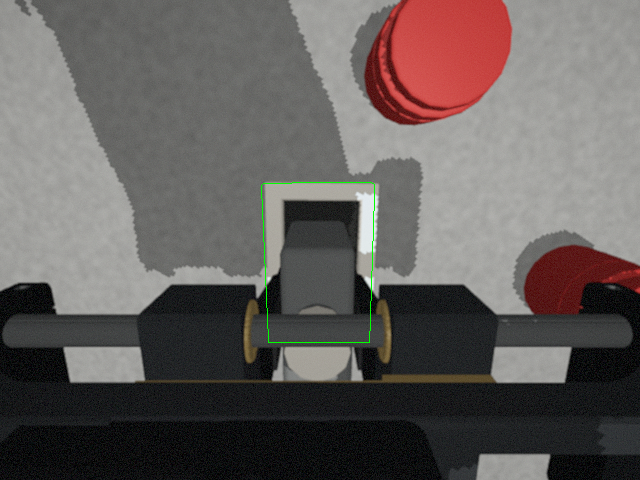

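```bash
python3 - <<'E'
from h import *
p=shot('wrist'); s=env.state(); y=s['tcp_rot'][2]; u=np.array([np.cos(y),np.sin(y)]);v=np.array([np.sin(y),-np.cos(y)])
for n,r,c,z in(('flask bottom front',222,320,29.4),('rim in',201,320,14),('rim out',184,320,14),('rim L in',230,284,14),('rim R in',230,359,14),('rim L',230,264,14),('rim R',230,376,14),('fl L',222,291,29.4),('fl R',222,348,29.4)):
    q=ray(p,(r,c),z)[:2]-s['eef_pos'][:2]; print(n,(q@u).round(1),(q@v).round(1))
E
```

```text
flask bottom front 30.9 1.0
rim in 40.3 1.1
rim out 50.2 1.1
rim L in 22.9 -20.4
rim R in 22.9 24.4
rim L 23.0 -32.4
rim R 22.9 34.6
fl L 31.0 -15.0
fl R 30.9 16.4
```

The flask is within 1.5 mm of the recess centre. Lower it gently, then check the force before releasing.

```bash
python3 -m inch '[[[0.02,0.015,0],0,1],[[0,0,0.1],0,1],[[0,0,0.1],0,1],[[0,0,0.08],0,1],[[0,0,0.06],0,1],[[0,0,0.04],0,1],[[0,0,0.02],0,1],[[0,0,0.005],0,1],[[0,0,0],0,1],[[0,0,0],0,1]]'; python3 plan.py 368.8 -280.2 25.2 121.4
```

```text
t: 44.1
eef_pos: [368.6, -277.9, 25.2]
tcp_rot: [3.142, 0.0, 2.114]
ft_force: [-0.2, -0.1, -1.1]
opening: 0.318
grip_force: 30.0
tool shift units [-0.034 -0.018  0.001] turn units -0.06 | t 44.1 pos [ 368.6 -277.9   25.2] yaw 121.1 q6 -1.33 open 0.318 F [-0.2 -0.1 -1.1]
```

```bash
python3 -m inch '[[[0,0,0.004],0,1],[[0,0,0],0,-1],[[0,0,0],0,-1],[[0,0,0],0,-1],[[0,0,0],0,-1],[[0,0,0],0,-1],[[0,0,0],0,-1],[[0,0,-0.1],0,-1],[[0,0,-0.4],0,-1],[[0,0,-0.6],0,-1]]'; python3 -m inch '[[[0,0,-0.6],0,-1],[[0,0,-0.6],0,-1],[[0,0,-0.6],0,-1],[[0,0,-0.2],0,-1],[[-0.8,0.4,0],0,-1],[[-0.8,0.4,0],0,-1],[[-0.8,0.4,0],0,-1],[[-0.8,0.4,0],0,-1],[[-0.8,0.4,0],0,-1],[[0,0,0],0,-1]]'
python3 - <<'E'
from fit import *
G=dict(vial=(367.8,286.5,0),jar=(628.2,271.5,0),square_bottle=(515,-449,.07),flat_flask=(369,-279,2.11))
print(env.state()['eef_pos'])
ims=[]
for k in('top','scene'):
    p=shot(k); im=cv2.cvtColor(p['pixels'],cv2.COLOR_RGB2BGR)
    for n in G:
        r,c=map(int,proj(p,[*G[n][:2],30])); r=min(max(r,50),430);c=min(max(c,50),590)
        ims.append(cv2.resize(im[r-50:r+50,c-50:c+50],(200,200),interpolation=cv2.INTER_CUBIC))
    if k=='top':
        for n,g in (('beaker',(438,96)),('mortar',(668,112))):
            for d in eyes.spot_point(n,p)[:1]: print(n,d['score'],d['centre'])
cv2.imwrite('pics/end.png',np.vstack([np.hstack(ims[:4]),np.hstack(ims[4:])]))
E
```

```text
t: 45.35
eef_pos: [368.3, -277.5, 91.4]
tcp_rot: [-3.141, -0.002, 2.114]
ft_force: [-0.8, -0.1, 0.7]
opening: 1.0
grip_force: 0.0
t: 46.6
eef_pos: [596.9, -422.2, 207.9]
tcp_rot: [-3.141, -0.002, 2.114]
ft_force: [-1.3, 0.6, -1.1]
opening: 1.001
grip_force: 0.0
[ 596.87525307 -422.22506959  207.92860653]
beaker 0.66 [288.1, 271.3]
mortar 0.78 [196.4, 263.7]
```

View pics/end.png

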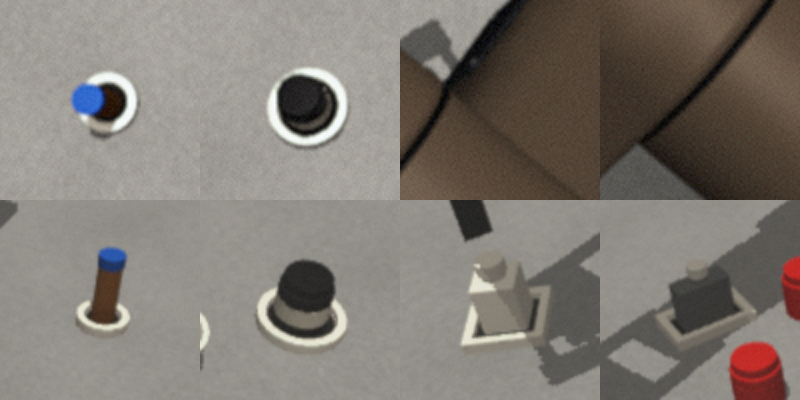

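All four containers stand upright inside their bases: top row vial and jar, bottom row all four. The beaker and mortar haven't moved. Handing in.

```bash
python3 -c "
from cell import env
print(env.job_done())"
```

```text
the job is handed in; nothing more can be done
None
```

The job is handed in: the final pictures showed the vial, jar, square bottle and flat flask upright in their matching bases and the beaker and mortar where they were, at about 47 s of the 120 s allowed; the judge's verdict was not reported.

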